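Dry-fit a three-tier bisque fir tree on the banding wheel

ROBOT

A 6-joint arm with a two-finger parallel gripper is mounted at the origin on the work surface. World frame = base frame: x ahead of the robot, y to its left, z up, the work surface at z = 0. Lengths are in mm, angles in rad, forces in N, time in s.
With the tool pointing down it reaches from about 275 to 725 mm from the base axis. Payload 15.9 kg.
Tool frame: the origin (TCP) lies on the centre line of the jaws, within the pads' length; the fingertips stand 25 mm ahead of it and the grasp point (between the pads) lies 6 mm ahead of it; z points along the fingers, y is the direction in which the jaws open and shut (so a half turn about z gives the same grasp; the last joint's range is limited). The gripper opens to 85 mm and grips with 20 to 120 N. Pads are 22 mm wide; open, the fingers measure 114 mm over their backs; the gripper's body (76 mm by 85 mm) begins 54 mm behind the grasp point. The pads swing forward as they close: fully open they stand 13 mm farther back than shut.
Start: joints at [-1.116, 0.213, -0.034, 1.323, 0, 1.571], TCP at [219.633, -449.162, 256.306] pointing down, gripper open.
Joint ranges: [-2.98, 2.98], [-0.74, 1.72], [-1.14, 1.35], [-2.1, 2.04], [-1.57, 1.44], [-3.14, 3.14]. Speed limits (rad/s): [1.89, 1.89, 2.39, 2.57, 3.14, 3.14].

INTERFACE

Orientations are given as a rotation vector (axis times angle).
In Python, from plant import arm gives the robot as it stands.
- The arm moves only by the shell command python3 -m jog 'ROWS' [OPENING]. ROWS is JSON, a list that holds one entry, the list of rows, each a list of 4 numbers: the shift along the tool's x, y, z in units of 0.025 m (1.0 is 0.025 m), then the turn about the tool's z in units of 6 degrees (1.0 is 6 degrees). In form: [[[tx, ty, tz, turn], ...]]. A call has 1 to 12 rows; each row shifts and turns the commanded pose from where the row before left it, along the tool's axes as they then stand; what a row does not reach is not made up. A row lasts 1/12 s, in which the tool goes at most 41.7 mm and 7.16 degrees, less where a joint would pass 70% of its speed; a pose out of reach is approached as far as the arm can. A call with a number of a shift or a turn outside -1 to 1 is refused whole. A call with a gripper value outside its range is refused whole. OPENING is the gripper's target within -1 to 1 (shut at 1, half-way at 0, fully open at -1), set as the call begins (- or left out, the last holds). The fingers move at their own pace and stop on an object; the grip force is fixed at half the most. Time passes only in rows, so rows that do not move let the fingers close. It gives the time, the measured TCP pose, the force and the opening at its end, in the units of the state.
- arm.get_obs(): the state, without advancing time (a new reading comes with each control period).
- arm.camera(name): name is "scene" or "top" or "wrist"; returns a dict with "img" (384x512x3 uint8, red, green, blue), "range_z" (384x512 float32, mm along the optical axis (not along the pixel's ray), 0 where there is no reading), "camera_matrix" (3x3 intrinsics, pixels), "rvec" (rotation vector, rad) and "tvec" (3), from world to camera coordinates, as OpenCV has them. Camera axes: x right, y down, z forward; pixel columns grow to the right and rows downward; lengths in mm; the calibration is good to about 2 mm. The wrist camera is an equidistant fisheye: a pixel r from the principal point sees the ray r / f radians off the axis. A picture is of the moment at which its call begins.
- arm.close_job(): hands the job in, once; it reports no verdict.
The state is a dict: "time": time; "joint_positions": joint angles; "qd": joint speeds; "joint_torque": joint torques, N m; "tcp_pos": TCP position; "tcp_rot": TCP orientation; "force": force on the tool from outside, world axes, zero at the start; "ft_torque": the same for the moment, N m; "gripper_width": finger opening in mm.
Only numpy, scipy, OpenCV 4.12 (cv2) and the standard library are available. Lean on these libraries where they do the work, as an engineer would, in place of code of your own. Each camera call takes 0.05 s, during which the arm holds its last target. There are 200 camera calls.

TASK

Clear the blue vase off the banding wheel onto the middle of the green board, then build the bisque fir tree centred on the wheel: the wide tier first, the middle tier on it, the small tier on top, each set squarely over the neck of the one below. Set every piece down gently and upright, without dropping it, and leave the rabbit, the mushroom and the bowl where they stand.

Things in the scene. Friction and masses are not known exactly. Their poses are not given: they have to be found in the camera images.
- wheel_top (a point): Banding wheel: round dark steel turntable, fixed, does not turn; head 150 mm across, its flat top 45 mm above the table. This point is the centre of the top; z up. At the start the blue vase stands on it.
- board_top (a point): Sage-green square ware board, 130 x 130 x 14 mm, fixed on the table. This point is the centre of its top face; z up.
- vase_mid (a point): Blue-glazed closed bud vase, 90 mm tall, axisymmetric, about 0.24 kg. Straight belly 56 mm across from 16 to 60 mm above its foot (the place to grip), then a neck of 30 mm and a lip of 36 mm at the top. This point is on the axis, half-way up (45 mm above its foot); z up.
- wide_mid (a point): Off-white fir-tree tier, hollow conical skirt open below, solid round neck on top to grip from above. Rim 124 mm across; skirt 45 mm high, narrowing to 50; neck 34 mm across, 45 to 83 mm above the rim, green dot on its flat top. Point: on the axis, half-way up (41.5 mm above the rim); z up. 0.34 kg.
- middle_mid (a point): Off-white fir-tree tier, hollow conical skirt open below, solid round neck on top to grip from above. Rim 100 mm across; skirt 40 mm high, narrowing to 50; neck 34 mm across, 40 to 78 mm above the rim, blue dot on its flat top. Ceiling of the hollow, 34 mm above the rim, rests on the wide tier's neck: point then 46.5 mm above the wide tier's. Point: on the axis, half-way up (39 mm above the rim); z up. 0.25 kg.
- small_mid (a point): Off-white fir-tree tier, hollow conical skirt open below, solid round neck on top to grip from above. Rim 78 mm across; skirt 36 mm high, narrowing to 42; neck 28 mm across, 36 to 74 mm above the rim, red dot on its flat top. Ceiling of the hollow, 30 mm above the rim, rests on the middle tier's neck: point then 46 mm above the middle tier's. Point: on the axis, half-way up (37 mm above the rim); z up. 0.16 kg.
- rabbit: Loose greyish bisque rabbit, 58 mm across, 102 mm tall to the ear tips, standing among the tiers; not to be disturbed. Origin: centre of its underside, z up.
- mushroom: Loose bisque mushroom with a terracotta cap, 72 mm across, 64 mm tall; not to be disturbed. Origin: centre of its underside, z up.
- bowl: Loose greyish bisque bowl, 90 mm across, 50 mm tall; not to be disturbed. Origin: centre of its underside, z up.

How it is judged (in metres and radians):
On the way, in this order (a step that is already met when the one before it is completed fails the run):
1. the vase stands on the middle of the green board, released (horizontal distance between vase_mid and board_top below 0.025 m and z of vase_mid in the frame of board_top between 0.041 and 0.049 m and angle between vase_mid's own z axis and vertical below 0.1 rad and contact force between the fingers and vase below 0.1 N), for 0.2 s.
2. the wide tier stands centred on the wheel, released (horizontal distance between wide_mid and wheel_top below 0.015 m and z of wide_mid in the frame of wheel_top between 0.0375 and 0.0455 m and angle between wide_mid's own z axis and vertical below 0.1 rad and contact force between the fingers and wide below 0.1 N), for 0.2 s.
3. the middle tier sits on the wide tier's neck, released (horizontal distance between wide_mid and wheel_top below 0.015 m and z of wide_mid in the frame of wheel_top between 0.0375 and 0.0455 m and angle between each of wide_mid, middle_mid's own z axis and vertical below 0.1 rad and horizontal distance between middle_mid and wide_mid below 0.01 m and z of middle_mid in the frame of wide_mid between 0.0425 and 0.0505 m and contact force between the fingers and middle below 0.1 N), for 0.2 s.
4. the small tier sits on the middle tier's neck, released (horizontal distance between wide_mid and wheel_top below 0.015 m and z of wide_mid in the frame of wheel_top between 0.0375 and 0.0455 m and angle between each of wide_mid, middle_mid, small_mid's own z axis and vertical below 0.1 rad and horizontal distance between middle_mid and wide_mid below 0.01 m and z of middle_mid in the frame of wide_mid between 0.0425 and 0.0505 m and horizontal distance between small_mid and middle_mid below 0.01 m and z of small_mid in the frame of middle_mid between 0.042 and 0.05 m and contact force between the fingers and small below 0.1 N), for 0.2 s.
At the end, for the whole second after the job is handed in: Vase on the green board within 25 mm of its centre; wide tier on the wheel within 15 mm of its centre; middle on wide and small on middle, each centred within 10 mm and within 4 mm of its seated height; all upright within 0.1 rad, released and at rest (all of step 1 and all of step 4 and contact force between the fingers and wide below 0.1 N and contact force between the fingers and middle below 0.1 N and linear speed of each of vase, wide, middle, small below 0.02 m/s); the robot touches nothing.
It fails at once if the rabbit, mushroom or bowl is shifted by more than 20 mm (distance of any of rabbit, mushroom, bowl from where it was at the start of the episode above 0.02 m).
It fails at once if the vase or a tier is dropped or knocked flying (faster than 0.45 m/s while not held, as after a 10 mm fall) ((linear speed of vase above 0.45 m/s and contact force between the fingers and vase below 0.1 N) or (linear speed of wide above 0.45 m/s and contact force between the fingers and wide below 0.1 N) or (linear speed of middle above 0.45 m/s and contact force between the fingers and middle below 0.1 N) or (linear speed of small above 0.45 m/s and contact force between the fingers and small below 0.1 N)).
It also fails if it takes over 122 s, if anything falls off the work surface, if the arm or the gripper's body presses on something with over 40 N, if the wrist force passes 120 N, or if a joint passes its speed limit or range.

## Working session

There is one attempt and no reset: what is moved stays moved. The work goes in short steps, Python scripts to look and compute and a shell command to move; the robot and the scene stay as the last step left them, time stands still between calls to the robot, and variables do not carry over. Pictures are saved under pics/ and viewed, about 12 in all and at most 16, crops included, and the job is handed in when it is done.

```bash
ls; mkdir -p pics
cat > h.py <<'E'
import numpy as np, cv2
from plant import arm
def cloud(c):
    K=c["camera_matrix"];R=cv2.Rodrigues(np.array(c["rvec"],float))[0];t=np.array(c["tvec"],float).ravel()
    v,u=np.mgrid[0:384,0:512];z=c["range_z"].astype(float)
    p=np.stack([(u-K[0,2])/K[0,0]*z,(v-K[1,2])/K[1,1]*z,z],-1)
    w=(p-t)@R; w[z==0]=np.nan
    return w
def save(n,img): cv2.imwrite("pics/"+n+".png",cv2.cvtColor(img,cv2.COLOR_RGB2BGR))
E
python3 - <<'E'
from h import *
s=arm.get_obs(); print({k:np.round(v,3) for k,v in s.items()})
for n in("top","scene"):
    c=arm.camera(n); save(n+"0",c["img"]); np.savez(n+"0.npz",**c)
    print(n,c["rvec"],c["tvec"],c["camera_matrix"].tolist(),(c["range_z"]>0).mean())
E
```

```text
pics
{'time': np.float64(0.0), 'joint_positions': array([-1.116,  0.213, -0.035,  1.324, -0.   ,  1.571]), 'qd': array([ 0.001, -0.   ,  0.001, -0.   ,  0.   ,  0.   ]), 'joint_torque': array([ 2.0000e-03, -6.8616e+01,  4.8712e+01,  1.8000e-02,  0.0000e+00,
       -0.0000e+00]), 'tcp_pos': array([ 219.502, -448.895,  255.804]), 'tcp_rot': array([-3.06 , -0.708,  0.   ]), 'force': array([-1.115, -0.431, -0.38 ]), 'ft_torque': array([ 0.008,  0.065, -0.011]), 'gripper_width': np.float64(85.57)}
top [ 2.13421895 -2.10272525  0.1979408 ] [  12.07446352  575.37530597 1159.99903022] [[433.6085499269161, 0.0, 259.90483627665196], [0.0, 433.6085499269161, 191.69804453826157], [0.0, 0.0, 1.0]] 0.9960886637369791
scene [ 1.09334133  2.37944675 -0.99245701] [ 364.4930204  -250.0403043  1556.00869535] [[441.27951009614776, 0.0, 254.49448115825135], [0.0, 441.27951009614776, 186.22026643275458], [0.0, 0.0, 1.0]] 0.9959767659505209
```

View pics/top0.png

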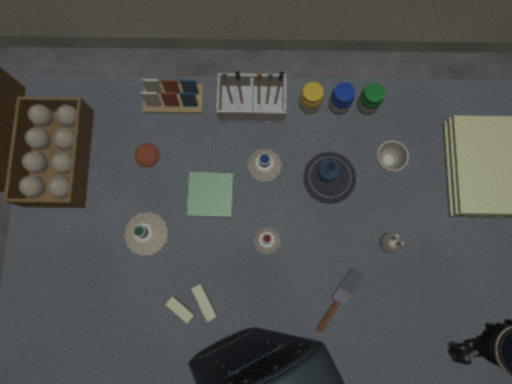

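View pics/scene0.png

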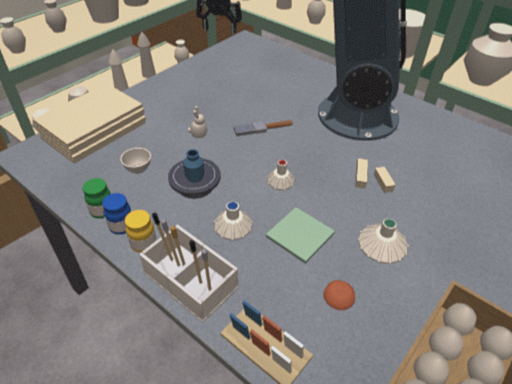

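The top view shows the vase on the wheel (330,177), board (210,194), wide tier (146,234), middle tier (265,165) and small tier (267,240). It also shows the rabbit (392,242), bowl (393,156) and mushroom (147,155). The scene view agrees. Next I'll measure positions.

```bash
cat > meas.py <<'E'
from h import *
def circ(p):
    A=np.c_[p,np.ones(len(p))];b=(p**2).sum(1);s=np.linalg.lstsq(A,b,rcond=None)[0]
    c=s[:2]/2;return c,np.sqrt(s[2]+c@c)
def slab(w,c,r,z0,z1):
    m=(np.hypot(w[...,0]-c[0],w[...,1]-c[1])<r)&(w[...,2]>z0)&(w[...,2]<z1);return w[m]
E
python3 - <<'E'
from meas import *
T=dict(np.load("top0.npz"));S=dict(np.load("scene0.npz"));wt=cloud(T);ws=cloud(S)
top={"wheel":(330,177),"board":(210,194),"wide":(146,234),"mid":(265,165),"small":(267,240),"rabbit":(392,242),"bowl":(393,156),"mush":(147,155)}
print("table z",np.nanmedian(wt[280:300,100:140,2]),np.nanmedian(ws[100:110,180:220,2]), 'cam',-cv2.Rodrigues(T["rvec"])[0].T@T["tvec"].ravel())
rad={"wheel":95,"board":90,"wide":75,"mid":60,"small":50,"rabbit":40,"bowl":60,"mush":45}
for n,(u,v) in top.items():
    c=wt[v,u,:2]
    for k in range(3):
        p=slab(wt,c,rad[n],6,200); c=(p[:,:2].min(0)+p[:,:2].max(0))/2
    q=slab(ws,c,rad[n],6,200)
    print(n,"bbox centre",c.round(1),"size",np.ptp(p[:,:2],axis=0).round(1),"zmax",np.percentile(p[:,2],[50,98]).round(1),"scene zmax",np.percentile(q[:,2],98).round(1))
    zt={"wide":83,"mid":78,"small":74,"wheel":135}.get(n)
    if zt:
        for nm,w in(("top",wt),("scene",ws)):
            d=slab(w,c,45,zt-5,zt+6);print("   neck top",nm,len(d),d.mean(0).round(1),((d.min(0)+d.max(0))/2).round(1),np.ptp(d,axis=0).round(1))
    if n in("wheel","board"):
        zz=45 if n=="wheel" else 14
        for nm,w in(("top",wt),("scene",ws)):
            d=slab(w,c,105,zz-5,zz+5)
            h=cv2.convexHull(d[:,:2].astype(np.float32)).reshape(-1,2)
            print("  ",nm,"minrect",cv2.minAreaRect(h),"circ",circ(h),"z",np.median(d[:,2]))
# dots triangulate
def dot(img,n):
    h=cv2.cvtColor(img,cv2.COLOR_RGB2HSV);return h
def ray(c,uv):
    K=c["camera_matrix"];R=cv2.Rodrigues(c["rvec"])[0];d=R.T@np.array([(uv[0]-K[0,2])/K[0,0],(uv[1]-K[1,2])/K[1,1],1]);return -R.T@c["tvec"].ravel(),d
H={"wide":((140,232),(390,225),(40,90),83),"mid":((265,160),(232,207),(100,130),78),"small":((267,239),(282,163),None,74)}
for n,(a,b,hr,z) in H.items():
    o=[]
    for c,(u,v) in((T,a),(S,b)):
        hs=cv2.cvtColor(c["img"],cv2.COLOR_RGB2HSV).astype(int);hh=hs[...,0]
        m=((hh>hr[0])&(hh<hr[1]) if hr else (hh<8)|(hh>170))&(hs[...,1]>90)
        vv,uu=np.nonzero(m);k=(abs(uu-u)<14)&(abs(vv-v)<14);uv=(uu[k].mean(),vv[k].mean())
        C,d=ray(c,uv);o.append((C,d));P=C+d*(z-C[2])/d[2];print(n,k.sum(),np.round(uv,1),P.round(1))
    (C1,d1),(C2,d2)=o;s=np.linalg.lstsq(np.c_[d1,-d2],C2-C1,rcond=None)[0];print("   tri",(C1+s[0]*d1).round(1),(C2+s[1]*d2).round(1))
E
```

```text
table z 1.1278746837127627 -2.02232927265563 cam [ 343.86442358   12.60627042 1248.35837228]
wheel bbox centre [ 605.1 -179.4] size [184.1 172.8] zmax [ 47.  137.9] scene zmax 133.9
   neck top top 129 [ 630.3 -164.7  136.6] [ 631.5 -164.   136.5] [33.6 32.5  8.7]
   neck top scene 83 [ 631.5 -165.4  133.4] [ 630.9 -165.8  133.9] [31.3 35.9  7.1]
   top minrect ((623.2885131835938, -175.0925750732422), (146.6075439453125, 148.4329071044922), 1.7819591760635376) circ (array([ 623.68297743, -175.0836354 ]), np.float64(74.31424672383469)) z 46.25254459324084
   scene minrect ((628.2546997070312, -171.68325805664062), (145.8039093017578, 147.58917236328125), 46.96686935424805) circ (array([ 625.31728191, -175.79105349]), np.float64(74.62167966482438)) z 43.2129314335117
board bbox centre [573.8 159.6] size [177.9 172.7] zmax [15.3 20.4] scene zmax 15.5
   top minrect ((576.53662109375, 158.36265563964844), (149.1463165283203, 172.7677001953125), 10.966089248657227) circ (array([585.85399706, 162.04763954]), np.float64(88.50872122815595)) z 15.095557184718801
   scene minrect ((576.433898
[... 861 characters left out ...]
4.6   1.1  72.5] [29.  27.7  6.6]
rabbit bbox centre [ 441.2 -343.8] size [73.8 60. ] zmax [ 46.9 100.8] scene zmax 97.9
bowl bbox centre [ 693.6 -367.4] size [112.6 113.6] zmax [26.2 54.7] scene zmax 49.5
mush bbox centre [675.5 344.2] size [79.5 81.9] zmax [54.5 66.1] scene zmax 61.3
wide 16 [138.1 230.6] [458.2 347.   83. ]
wide 37 [389.4 222.8] [458.2 344.8  83. ]
   tri [458.1 346.7  84.2] [459.  345.   83.8]
mid 50 [264.3 158.4] [665.6   9.8  78. ]
mid 48 [232.  205.2] [665.9   9.3  78. ]
   tri [665.6   9.8  78. ] [665.9   9.4  78. ]
small 29 [266.5 237.9] [444.6   0.7  74. ]
small 26 [281.9 162. ] [4.451e+02 1.000e-01 7.400e+01]
   tri [444.6   0.7  73.9] [4.45e+02 1.00e-01 7.39e+01]
```

Heights and sizes match the given dimensions. Best estimates:

| Item | x, y (mm) |
|---|---|
| Vase | (631, -165) |
| Wheel | (624.5, -175.3) |
| Wide tier | (458.3, 345.9) |
| Middle tier | (665.7, 9.8) |
| Small tier | (444.8, 0.6) |

I'll refine the board while turning the tool to world axes.

```bash
python3 -m jog '[[[0,0,0,1],[0,0,0,1],[0,0,0,1],[0,0,0,1],[0,0,0,0.35],[0.5,-0.3,0,0],[1,-0.7,0,0],[1,-0.7,0,0],[1,-0.7,0,0],[1,-0.7,0,0],[1,-0.7,0,0],[1,-0.7,0,0]]]' -1
python3 - <<'E'
from meas import *
for n in("top","scene"):
    c=dict(np.load(n+"0.npz"));hs=cv2.cvtColor(c["img"],cv2.COLOR_RGB2HSV).astype(int)
    m=((hs[...,0]>40)&(hs[...,0]<80)&(hs[...,1]>50)).astype(np.uint8)
    L=cv2.connectedComponentsWithStats(m);g=[(L[2][i,4],i) for i in range(1,L[0]) if (abs(L[3][i]-np.array((210,194) if n=="top" else (300,234)))<15).all()];i=max(g)[1]
    vv,uu=np.nonzero(L[1]==i);K=c["camera_matrix"];R=cv2.Rodrigues(c["rvec"])[0];C=-R.T@c["tvec"].ravel()
    d=np.c_[(uu-K[0,2])/K[0,0],(vv-K[1,2])/K[1,1],np.ones(len(uu))]@R;P=C+d*((14-C[2])/d[:,2])[:,None]
    print(n,cv2.minAreaRect(P[:,:2].astype(np.float32)))
E
```

```text
time: 1.1
tcp_pos: [383.2, -335.6, 256.1]
tcp_rot: [-3.141, 0.001, 0.001]
force: [0.1, -0.9, 0.4]
gripper_width: 84.9Traceback (most recent call last):
  File "<stdin>", line 5, in <module>
ValueError: max() iterable argument is empty
```

```bash
python3 -m jog '[[[1,-0.69,0,0],[1,-0.69,0,0],[1,-0.69,0,0],[1,-0.69,0,0],[1,-0.69,0,0],[1,-0.69,0,0],[1,-0.69,0,0],[1,-0.69,0,0],[1,-0.69,0,0],[0.92,-0.62,0,0],[0,0,0,0],[0,0,0,0]]]'
python3 - <<'E'
from meas import *
for n in("top","scene"):
    c=dict(np.load(n+"0.npz"));hs=cv2.cvtColor(c["img"],cv2.COLOR_RGB2HSV).astype(int)
    u,v=(210,194) if n=="top" else (300,234); a=hs[v,u]; print(a)
    m=((abs(hs-a)<[10,30,40]).all(-1)).astype(np.uint8)
    L=cv2.connectedComponents(m)[1]
    vv,uu=np.nonzero(L==L[v,u]);K=c["camera_matrix"];R=cv2.Rodrigues(c["rvec"])[0];C=-R.T@c["tvec"].ravel()
    d=np.c_[(uu-K[0,2])/K[0,0],(vv-K[1,2])/K[1,1],np.ones(len(uu))]@R;P=C+d*((14-C[2])/d[:,2])[:,None]
    print(n,cv2.minAreaRect(P[:,:2].astype(np.float32)))
w=arm.camera("wrist");save("w1",w["img"])
E
```

```text
time: 2.1
tcp_pos: [631.0, -165.2, 255.1]
tcp_rot: [-3.141, -0.002, 0.002]
force: [-1.2, -0.6, 0.1]
gripper_width: 85.4
[ 59  43 143]
top ((574.7750244140625, 165.91822814941406), (131.13841247558594, 130.57571411132812), 89.73711395263672)
[ 56  40 187]
scene ((576.1680908203125, 166.0262451171875), (128.9288787841797, 129.4594268798828), 89.26426696777344)
```

View pics/w1.png

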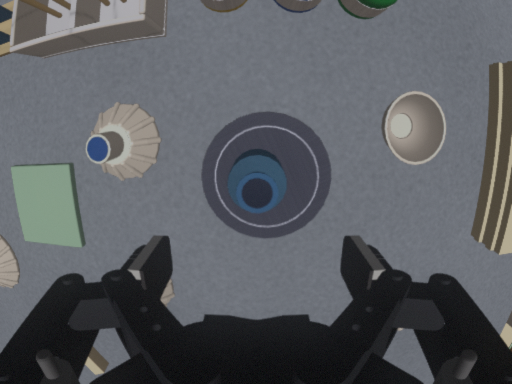

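The wrist view shows the vase lip at (257,192), centred between the fingers (155 and 360). The board is at (575.5, 166). I'll descend 160 mm to the belly and grip.

```bash
python3 -m jog '[[[0,0,0.8,0],[0,0,0.8,0],[0,0,0.8,0],[0,0,0.8,0],[0,0,0.8,0],[0,0,0.8,0],[0,0,0.6,0],[0,0,0.4,0],[0,0,0.4,0],[0,0,0.2,0],[0,0,0,0],[0,0,0,0]]]'; python3 -m jog '[[[0,0,0,0],[0,0,0,0],[0,0,0,0],[0,0,0,0],[0,0,0,0],[0,0,0,0],[0,0,0,0],[0,0,0,0],[0,0,0,0],[0,0,0,0],[0,0,0,0],[0,0,0,0]]]' 1
```

```text
time: 3.15
tcp_pos: [630.5, -166.4, 96.8]
tcp_rot: [3.141, -0.001, 0.001]
force: [0.2, 1.4, 0.9]
gripper_width: 85.3
time: 4.15
tcp_pos: [630.9, -166.3, 97.5]
tcp_rot: [3.141, -0.001, 0.003]
force: [-1.3, 0.7, 7.1]
gripper_width: 54.5
```

```bash
python3 -m jog '[[[0,0,-0.2,0],[0,0,-0.5,0],[0,0,-0.8,0],[0,0,-0.8,0],[0,0,-0.7,0],[0,-0.4,-0.2,0],[-0.2,-0.8,0,0],[-0.2,-1,0,0],[-0.2,-1,0,0],[-0.2,-1,0,0],[-0.2,-1,0,0],[-0.2,-1,0,0]]]'; python3 -m jog '[[[-0.2,-1,0,0],[-0.2,-1,0,0],[-0.2,-1,0,0],[-0.2,-1,0,0],[-0.1,-1,0,0],[-0.1,-0.8,0,0],[0,-0.6,0,0],[0,-0.4,0,0],[0,-0.3,0,0],[0,0,0,0],[0,0,0,0]]]'
```

```text
time: 5.15
tcp_pos: [599.7, -9.4, 175.9]
tcp_rot: [-3.141, 0.001, 0.001]
force: [-0.5, 0.0, -1.7]
gripper_width: 54.5
time: 6.07
tcp_pos: [572.0, 88.4, 180.8]
tcp_rot: [-3.073, -0.189, 0.007]
force: [0.3, 0.3, -2.3]
gripper_width: 54.6
```

Run:
```python
from h import *
o=arm.get_obs();print(o["joint_positions"].round(3),o["tcp_pos"],o["tcp_rot"],o["force"])
```

```text
[0.122 0.398 0.026 1.2   0.063 3.141] [571.988842    88.36842688 180.82300241] [-3.07320666 -0.18888471  0.0065564 ] [ 0.2737932   0.33031556 -2.32946   ]
```

Joint 6 hit its range limit, since j6 = j1 + 180° − yaw. I'll turn to yaw 90°, where tool x = world y and tool y = world x.

```bash
python3 -m jog '[[[0,0,0,-1],[0,0,0,-1],[0,0,0,-1],[0,0,0,-1],[0,0,0,-1],[0,0,0,-1],[0,0,0,0],[0,0,0,0]]]'
python3 - <<'E'
from h import *
o=arm.get_obs();print(o["joint_positions"].round(3));R=cv2.Rodrigues(o["tcp_rot"])[0];print(R.round(4),np.degrees(np.arctan2(R[1,0],R[0,0])))
E
```

```text
time: 6.73
tcp_pos: [571.9, 88.2, 180.8]
tcp_rot: [-2.868, -1.125, -0.023]
force: [0.6, 0.3, -1.8]
gripper_width: 54.5
[0.121 0.398 0.026 1.2   0.063 2.516]
[[ 0.7335  0.6796 -0.0082]
 [ 0.6787 -0.7318  0.0622]
 [ 0.0363 -0.0512 -0.998 ]] 42.77554337814432
```

The limit left a 0.063 rad lean towards +y, and no row can command tilt directly. The lean came from pushing +y against the +j6 limit, so pushing −y against the −j6 limit should cancel it. I'll unwind j6.

```bash
python3 -m jog '[[[0,0,0,-1],[0,0,0,-1],[0,0,0,-1],[0,0,0,-1],[0,0,0,-1],[0,0,0,-1],[0,0,0,-1],[0,0,0,-1],[0,0,0,-1],[0,0,0,-1],[0,0,0,-1],[0,0,0,-1]]]' | head -2
python3 -m jog '[[[0,0,0,-1],[0,0,0,-1],[0,0,0,-1],[0,0,0,-1],[0,0,0,-1],[0,0,0,-1],[0,0,0,-1],[0,0,0,-1],[0,0,0,-1],[0,0,0,-1],[0,0,0,-1],[0,0,0,-1]]]' | head -2
python3 -m jog '[[[0,0,0,-1],[0,0,0,-1],[0,0,0,-1],[0,0,0,-1],[0,0,0,-1],[0,0,0,-1],[0,0,0,-1],[0,0,0,-1],[0,0,0,-1],[0,0,0,-1],[0,0,0,-1],[0,0,0,-1]]]' | head -2
python3 -m jog '[[[0,0,0,-1],[0,0,0,-1],[0,0,0,-1],[0,0,0,-1],[0,0,0,-1],[0,0,0,-1],[0,0,0,-1],[0,0,0,-1],[0,0,0,-1],[0,0,0,-1],[0,0,0,-1],[0,0,0,-1]]]' | head -2
python3 -m jog '[[[0,0,0,-1],[0,0,0,-1],[0,0,0,-1],[0,0,0,-1],[0,0,0,-1],[0,0,0,-0.7],[0,0,0,0],[0,0,0,0]]]'
cat > st.py <<'E'
from h import *
o=arm.get_obs();print(round(float(o["time"]),2),"q",o["joint_positions"].round(3),"tcp",o["tcp_pos"].round(1),"w",o["gripper_width"],"F",o["force"].round(1));R=cv2.Rodrigues(o["tcp_rot"])[0];print("zaxis",R[:,2].round(4),"yaw",np.degrees(np.arctan2(R[1,0],R[0,0])).round(2))
E
python3 st.py
```

```text
time: 7.73
tcp_pos: [571.9, 88.3, 180.8]
time: 8.73
tcp_pos: [571.8, 88.3, 180.8]
time: 9.73
tcp_pos: [571.8, 88.3, 180.8]
time: 10.73
tcp_pos: [571.8, 88.3, 180.8]
time: 11.4
tcp_pos: [571.8, 88.4, 180.8]
tcp_rot: [-3.076, -0.133, 0.008]
force: [-0.1, -0.2, -1.9]
gripper_width: 54.7
11.4 q [ 0.122  0.398  0.026  1.2    0.063 -3.106] tcp [571.8  88.4 180.8] w 54.67394120796164 F [-0.1 -0.2 -1.9]
zaxis [-0.0082  0.0623 -0.998 ] yaw 4.95
```

Now I'll nudge −y (tool +y) in small steps against the limit.

```bash
python3 -m jog '[[[0,0.4,0,0],[0,0.4,0,0],[0,0.4,0,0],[0,0.4,0,0],[0,0.4,0,0],[0,0.4,0,0],[0,0,0,0],[0,0,0,0]]]' >/dev/null; python3 st.py
```

```text
12.07 q [ 0.061  0.399  0.019  1.194  0.047 -3.14 ] tcp [575.3  48.5 177.4] w 54.68677501213409 F [ 0.2  0.5 -1.8]
zaxis [-0.0052  0.0464 -0.9989] yaw 3.4
```

```bash
python3 -m jog '[[[0,0.4,0,0],[0,0.4,0,0],[0,0.4,0,0],[0,0.4,0,0],[0,0.4,0,0],[0,0.4,0,0],[0,0,0,0],[0,0,0,0]]]' >/dev/null; python3 st.py
```

```text
12.73 q [ 0.016  0.399  0.015  1.189  0.024 -3.141] tcp [576.8  16.2 175.2] w 54.825194154696774 F [-0.1 -0.2 -2.5]
zaxis [-0.0029  0.0237 -0.9997] yaw 0.87
```

```bash
python3 -m jog '[[[0,0.4,0,0],[0,0.4,0,0],[0,0.4,0,0],[0,0.4,0,0],[0,0.4,0,0],[0,0.4,0,0],[0,0.1,0,0],[0,0,0,0],[0,0,0,0]]]' >/dev/null; python3 st.py
```

```text
13.48 q [-0.03   0.4    0.014  1.187 -0.    -3.141] tcp [576.8 -17.1 174.3] w 54.5901002391356 F [ 0.3  0.6 -1.7]
zaxis [-0.0025  0.     -1.    ] yaw -1.75
```

Upright again (z axis vertical to 0.003). Turning to yaw −90°, where tool x = −world y and tool y = −world x and j6 sits mid-range, then going over the board.

```bash
python3 -m jog '[[[0,0,0,1],[0,0,0,1],[0,0,0,1],[0,0,0,1],[0,0,0,1],[0,0,0,1],[0,0,0,1],[0,0,0,1],[0,0,0,1],[0,0,0,1],[0,0,0,1],[0,0,0,1]]]' >/dev/null
python3 -m jog '[[[0,0,0,1],[0,0,0,1],[0,0,0,0.7],[-0.5,0,0,0],[-0.9,0,0,0],[-1,0,0,0],[-1,0,0,0],[-1,0,0,0],[-1,0,0,0],[-1,0,0,0],[-0.6,0,0,0],[-0.3,0,0,0]]]' >/dev/null
python3 -m jog '[[[0,0,0,0],[0,0,0.8,0],[0,0,0.8,0],[0,0,0.8,0],[0,0,0.7,0],[0,0,0.3,0],[0,0,0,0],[0,0,0,0]]]'; python3 st.py
```

```text
time: 16.15
tcp_pos: [576.6, 164.8, 89.8]
tcp_rot: [2.221, -2.22, -0.003]
force: [0.2, -0.5, -2.5]
gripper_width: 54.5
16.15 q [ 2.780e-01  4.970e-01 -5.800e-02  1.019e+00  1.000e-03 -1.293e+00] tcp [576.6 164.8  89.8] w 54.48653472401746 F [ 0.2 -0.5 -2.5]
zaxis [-2.5e-03 -2.0e-04 -1.0e+00] yaw -89.98
```

```bash
python3 -m jog '[[[0,0,0.4,0],[0,0,0.3,0],[0,0,0.1,0],[0,0,0.05,0],[0,0,0,0],[0,0,0,0]]]'; python3 -m jog '[[[0,0,0.04,0],[0,0,0,0],[0,0,0,0]]]'
```

```text
time: 16.65
tcp_pos: [576.5, 165.5, 68.2]
tcp_rot: [2.221, -2.219, -0.003]
force: [-0.3, 0.5, -2.4]
gripper_width: 54.4
time: 16.9
tcp_pos: [576.5, 165.4, 67.2]
tcp_rot: [2.221, -2.219, -0.003]
force: [-0.2, 0.3, -1.7]
gripper_width: 54.6
```

```bash
python3 -m jog '[[[0,0,0.04,0],[0,0,0,0],[0,0,0,0]]]'
```

```text
time: 17.15
tcp_pos: [576.6, 165.5, 66.5]
tcp_rot: [2.222, -2.219, -0.002]
force: [-1.6, -0.9, 4.0]
gripper_width: 54.4
```

Contact at the expected height (66.5 mm). Releasing and going up.

```bash
python3 -m jog '[[[0,0,0,0],[0,0,0,0],[0,0,0,0],[0,0,0,0],[0,0,0,0],[0,0,0,0],[0,0,0,0],[0,0,0,0]]]' -1; python3 -m jog '[[[0,0,-0.3,0],[0,0,-0.7,0],[0,0,-1,0],[0,0,-1,0],[0,0,-1,0],[0,0,-0.7,0],[0,0,-0.5,0],[0,0,-0.3,0],[0,0,0,0]]]'; python3 -m jog '[[[-0.4,0.3,0,0],[-0.9,0.6,0,0],[-1,0.7,0,0],[-1,0.7,0,0],[-1,0.7,0,0],[-1,0.7,0,0],[-0.9,0.5,0,0],[-0.6,0.3,0,0],[-0.4,0.2,0,0],[0,0,0,0],[0,0,0,0]]]'
python3 - <<'E'
from meas import *
c=arm.camera("scene");save("s2",c["img"]);c2=arm.camera("top");w=cloud(c2)
for nm,w in(("t",cloud(c2)),("s",cloud(c))):
    d=slab(w,(576,165),40,98,110);print(nm,len(d),((d.min(0)+d.max(0))/2).round(1),np.median(d[:,2]))
x=arm.camera("wrist");save("w2",np.hstack([c["img"][100:400,150:450],x["img"][:284]]))  if 0 else save("w2",x["img"])
E
```

```text
time: 17.82
tcp_pos: [576.4, 165.4, 66.0]
tcp_rot: [2.221, -2.219, -0.003]
force: [-0.0, -0.6, -0.1]
gripper_width: 85.6
time: 18.57
tcp_pos: [577.4, 165.6, 205.5]
tcp_rot: [-2.222, 2.22, 0.001]
force: [0.0, -0.2, 0.4]
gripper_width: 85.5
time: 19.48
tcp_pos: [458.6, 345.3, 203.2]
tcp_rot: [2.221, -2.217, -0.003]
force: [-0.6, -0.6, 0.4]
gripper_width: 85.6
t 129 [576.4 165.7 105.1] 105.76779279255089
s 131 [577.5 164.6 102.5] 102.37112660474226
```

View pics/w2.png

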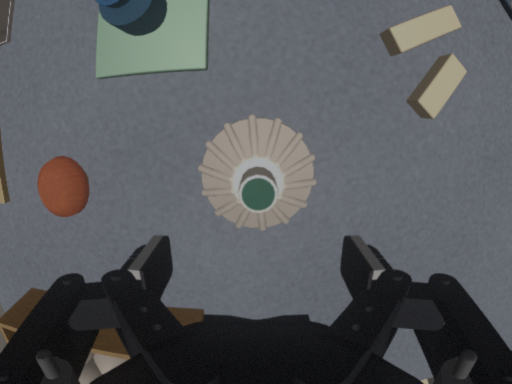

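The vase stands at (577,165) on the board. The wrist view shows the wide tier's green dot at (258,194), centred between the jaws. I'll descend to TCP z 77 and grip.

```bash
python3 -m jog '[[[0,0,0.5,0],[0,0,0.8,0],[0,0,0.8,0],[0,0,0.8,0],[0,0,0.8,0],[0,0,0.6,0],[0,0,0.4,0],[0,0,0.2,0],[0,0,0.15,0],[0,0,0,0],[0,0,0,0]]]'; python3 -m jog '[[[0,0,0,0],[0,0,0,0],[0,0,0,0],[0,0,0,0],[0,0,0,0],[0,0,0,0],[0,0,0,0],[0,0,0,0],[0,0,0,0],[0,0,0,0],[0,0,0,0],[0,0,0,0]]]' 1; python3 st.py
```

```text
time: 20.55
tcp_pos: [459.2, 345.4, 78.3]
tcp_rot: [2.221, -2.22, -0.003]
force: [-0.3, 0.5, 0.2]
gripper_width: 85.3
time: 21.55
tcp_pos: [458.8, 345.4, 78.1]
tcp_rot: [2.222, -2.219, -0.003]
force: [-2.0, -0.9, 6.9]
gripper_width: 32.5
21.55 q [ 0.645  0.458 -0.152  0.962  0.002 -0.927] tcp [458.8 345.4  78.1] w 32.52629518942183 F [-2.  -0.9  6.9]
zaxis [-2.2e-03  3.0e-04 -1.0e+00] yaw -89.95
```

```bash
python3 -m jog '[[[0,0,-0.4,0],[0,0,-0.9,0],[0,0,-1,0],[0,0,-1,0],[0,0,-1,0],[0,0,-0.8,0],[0,0,-0.4,0],[0.4,-0.13,0,0],[0.8,-0.25,0,0],[1,-0.32,0,0],[1,-0.32,0,0],[1,-0.32,0,0]]]'; python3 -m jog '[[[1,-0.32,0,0],[1,-0.32,0,0],[1,-0.32,0,0],[1,-0.32,0,0],[1,-0.32,0,0],[1,-0.32,0,0],[1,-0.32,0,0],[1,-0.32,0,0],[1,-0.32,0,0],[1,-0.32,0,0],[1,-0.32,0,0],[1,-0.32,0,0]]]';python3 -m jog '[[[1,-0.32,0,0],[1,-0.32,0,0],[1,-0.32,0,0],[0.8,-0.25,0,0],[0.5,-0.16,0,0],[0.33,-0.08,0,0],[0,0,0,0],[0,0,0,0],[0,0,0,0]]]'; python3 st.py
python3 - <<'E'
from h import *
save("w3",arm.camera("wrist")["img"])
E
```

```text
time: 22.55
tcp_pos: [492.4, 238.5, 213.7]
tcp_rot: [2.22, -2.217, -0.004]
force: [0.3, 0.2, -4.2]
gripper_width: 32.3
time: 23.55
tcp_pos: [588.4, -61.4, 213.4]
tcp_rot: [2.22, -2.218, -0.005]
force: [1.3, 0.2, -4.1]
gripper_width: 32.6
time: 24.3
tcp_pos: [625.0, -174.5, 214.4]
tcp_rot: [2.222, -2.218, -0.004]
force: [-0.6, 0.2, -3.1]
gripper_width: 32.7
24.3 q [-2.720e-01  5.450e-01  3.420e-01  1.371e+00 -1.000e-03 -1.844e+00] tcp [ 625.  -174.5  214.4] w 32.700208563840825 F [-0.6  0.2 -3.1]
zaxis [-3.2e-03  4.0e-04 -1.0e+00] yaw -89.92
```

View pics/w3.png

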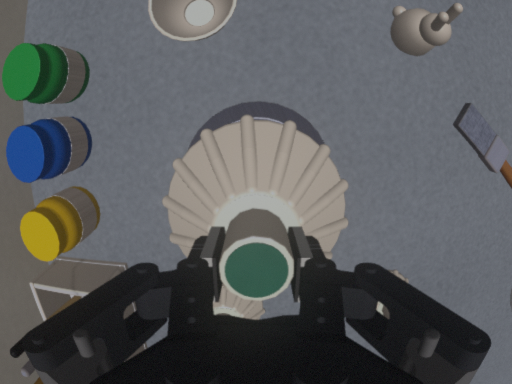

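Tier held squarely by the neck over the wheel. Lowering.

```bash
python3 -m jog '[[[0,0,0.5,0],[0,0,0.8,0],[0,0,0.8,0],[0,0,0.7,0],[0,0,0.4,0],[0,0,0.2,0],[0,0,0.1,0],[0,0,0,0],[0,0,0,0]]]';python3 -m jog '[[[0,0,0.04,0],[0,0,0.04,0],[0,0,0,0],[0,0,0,0]]]'
```

```text
time: 25.1
tcp_pos: [625.6, -175.3, 128.2]
tcp_rot: [2.222, -2.219, -0.001]
force: [0.7, -0.5, -3.9]
gripper_width: 32.3
time: 25.43
tcp_pos: [625.2, -175.3, 125.4]
tcp_rot: [2.221, -2.219, -0.003]
force: [0.6, -1.0, -3.4]
gripper_width: 32.6
```

```bash
python3 -m jog '[[[0,0,0.04,0],[0,0,0.02,0],[0,0,0,0],[0,0,0,0]]]';python3 -m jog '[[[0,0,0.02,0],[0,0,0.02,0],[0,0,0,0],[0,0,0,0]]]'
```

```text
time: 25.77
tcp_pos: [625.1, -175.3, 123.7]
tcp_rot: [2.221, -2.219, -0.003]
force: [-0.1, -0.7, -3.3]
gripper_width: 32.3
time: 26.1
tcp_pos: [625.1, -175.3, 123.2]
tcp_rot: [2.221, -2.219, -0.002]
force: [-3.0, 1.1, 5.4]
gripper_width: 32.4
```

```bash
python3 -m jog '[[[0,0,0,0],[0,0,0,0],[0,0,0,0],[0,0,0,0],[0,0,0,0],[0,0,0,0],[0,0,0,0],[0,0,0,0]]]' -1; python3 -m jog '[[[0,0,-0.3,0],[0,0,-0.6,0],[0,0,-0.8,0],[0,0,-0.8,0],[0,0,-0.6,0],[0,0,-0.3,0],[0,0,0,0]]]'|head -2; python3 -m jog '[[[-0.4,-0.1,0,0],[-0.9,-0.2,0,0],[-1,-0.22,0,0],[-1,-0.22,0,0],[-1,-0.22,0,0],[-1,-0.22,0,0],[-1,-0.2,0,0],[-0.7,-0.14,0,0],[-0.4,-0.1,0,0],[0,0,0,0],[0,0,0,0]]]'
cat > neck.py <<'E'
from meas import *
import sys
c0=[float(v) for v in sys.argv[1:3]];zt=float(sys.argv[3])
for n in("top","scene"):
    w=cloud(arm.camera(n));d=slab(w,c0,30,zt-5,zt+6)
    print(n,len(d),((d.min(0)+d.max(0))/2).round(1),d.mean(0).round(1)) if len(d) else print(n,0)
save("wn%d"%zt,arm.camera("wrist")["img"])
E
python3 neck.py 625 -175 128
```

```text
time: 26.77
tcp_pos: [625.1, -175.3, 122.7]
tcp_rot: [2.221, -2.219, -0.003]
force: [-0.6, -1.1, 0.0]
gripper_width: 85.5
time: 27.35
tcp_pos: [626.1, -175.5, 209.8]
time: 28.27
tcp_pos: [665.4, 10.0, 206.8]
tcp_rot: [2.221, -2.218, -0.004]
force: [-0.1, -0.2, -0.3]
gripper_width: 85.7
top 128 [ 625.3 -173.2  128.4] [ 624.9 -173.4  129.3]
scene 84 [ 626.6 -174.4  126.2] [ 627.5 -173.5  126.3]
```

View pics/wn128.png

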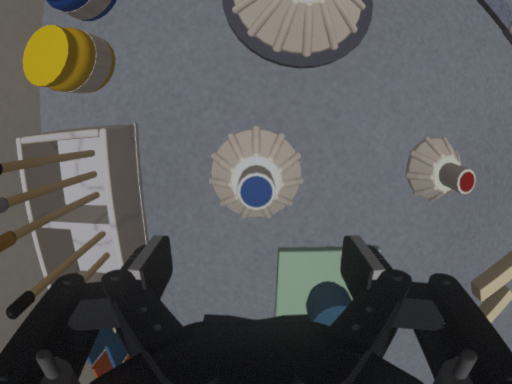

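The wide tier's neck measures (626,-174) at seated height. The wrist view shows the blue dot at (257,192), centred, and the pen box is clear of the jaws. Gripping the middle tier.

```bash
python3 -m jog '[[[0,0,0.5,0],[0,0,0.8,0],[0,0,0.8,0],[0,0,0.8,0],[0,0,0.8,0],[0,0,0.7,0],[0,0,0.5,0],[0,0,0.3,0],[0,0,0.15,0],[0,0,0,0],[0,0,0,0]]]'; python3 -m jog '[[[0,0,0,0],[0,0,0,0],[0,0,0,0],[0,0,0,0],[0,0,0,0],[0,0,0,0],[0,0,0,0],[0,0,0,0],[0,0,0,0],[0,0,0,0],[0,0,0,0],[0,0,0,0]]]' 1; python3 st.py
```

```text
time: 29.33
tcp_pos: [665.6, 9.4, 74.6]
tcp_rot: [2.221, -2.22, -0.002]
force: [-0.1, 0.2, -0.1]
gripper_width: 85.4
time: 30.33
tcp_pos: [665.5, 9.8, 74.4]
tcp_rot: [2.221, -2.219, -0.002]
force: [-2.1, 0.2, 5.4]
gripper_width: 32.3
30.33 q [ 0.015  0.638  0.14   1.075 -0.    -1.557] tcp [665.5   9.8  74.4] w 32.32367136692582 F [-2.1  0.2  5.4]
zaxis [-2.e-03 -1.e-04 -1.e+00] yaw -89.95
```

```bash
python3 -m jog '[[[0,0,-0.4,0],[0,0,-0.8,0],[0,0,-1,0],[0,0,-1,0],[0,0,-1,0],[0,0,-0.9,0],[0,0,-0.5,0],[0,0,-0.3,0],[0,0,0,0]]]'; python3 -m jog '[[[0.4,0.1,0,0],[0.9,0.2,0,0],[1,0.22,0,0],[1,0.22,0,0],[1,0.22,0,0],[1,0.22,0,0],[0.9,0.19,0,0],[0.6,0.13,0,0],[0.4,0.07,0,0],[0.17,0.03,0,0],[0,0,0,0],[0,0,0,0]]]'; python3 st.py
```

```text
time: 31.08
tcp_pos: [666.2, 9.8, 223.2]
tcp_rot: [2.222, -2.22, -0.0]
force: [0.2, 0.4, -2.5]
gripper_width: 32.5
time: 32.08
tcp_pos: [626.0, -173.8, 221.2]
tcp_rot: [2.222, -2.219, -0.004]
force: [-0.1, -0.4, -2.7]
gripper_width: 32.5
32.08 q [-0.271  0.546  0.361  1.388 -0.    -1.843] tcp [ 626.  -173.8  221.2] w 32.50470803784747 F [-0.1 -0.4 -2.7]
zaxis [-2.9e-03  3.0e-04 -1.0e+00] yaw -89.92
```

```bash
python3 -m jog '[[[0,0,0.3,0],[0,0,0.5,0],[0,0,0.5,0],[0,0,0.4,0],[0,0,0.2,0],[0,0,0.06,0],[0,0,0,0],[0,0,0,0]]]';python3 -m jog '[[[0,0,0.04,0],[0,0,0.02,0],[0,0,0,0],[0,0,0,0]]]'
```

```text
time: 32.75
tcp_pos: [626.0, -174.4, 173.0]
tcp_rot: [2.222, -2.219, -0.002]
force: [0.4, 0.0, -2.4]
gripper_width: 32.4
time: 33.08
tcp_pos: [625.8, -174.6, 171.2]
tcp_rot: [2.221, -2.219, -0.002]
force: [0.7, -0.1, -2.1]
gripper_width: 32.4
```

```bash
python3 -m jog '[[[0,0,0.04,0],[0,0,0.03,0],[0,0,0,0],[0,0,0,0]]]';python3 -m jog '[[[0,0,0.02,0],[0,0,0.02,0],[0,0,0,0],[0,0,0,0]]]'
```

```text
time: 33.42
tcp_pos: [625.7, -174.5, 169.1]
tcp_rot: [2.221, -2.219, -0.003]
force: [0.1, -0.1, -2.6]
gripper_width: 32.5
time: 33.75
tcp_pos: [625.8, -174.5, 168.4]
tcp_rot: [2.221, -2.219, -0.002]
force: [-1.0, -0.5, 1.5]
gripper_width: 32.8
```

```bash
python3 -m jog '[[[0,0,0,0],[0,0,0,0],[0,0,0,0],[0,0,0,0],[0,0,0,0],[0,0,0,0],[0,0,0,0],[0,0,0,0]]]' -1; python3 -m jog '[[[0,0,-0.3,0],[0,0,-0.6,0],[0,0,-0.8,0],[0,0,-0.6,0],[0,0,-0.3,0],[0,0,0,0]]]'|head -2; python3 -m jog '[[[-0.4,0.4,0,0],[-0.9,0.9,0,0],[-0.9,1,0,0],[-1,1,0,0],[-1,1,0,0],[-1,1,0,0],[-0.9,0.9,0,0],[-0.5,0.6,0,0],[-0.3,0.3,0,0],[-0.1,0.1,0,0],[0,0,0,0],[0,0,0,0]]]'
python3 neck.py 625 -175 172
```

```text
time: 34.42
tcp_pos: [625.7, -174.5, 168.2]
tcp_rot: [2.221, -2.219, -0.003]
force: [0.4, -0.3, -0.4]
gripper_width: 85.3
time: 34.92
tcp_pos: [626.6, -174.7, 235.3]
time: 35.92
tcp_pos: [446.4, -0.1, 233.4]
tcp_rot: [2.221, -2.219, -0.003]
force: [-0.0, -0.5, 0.0]
gripper_width: 85.4
top 134 [ 625.2 -172.8  172.4] [ 625.1 -172.6  173.4]
scene 85 [ 626.7 -174.   170.5] [ 628.  -172.6  170.2]
```

View pics/wn172.png

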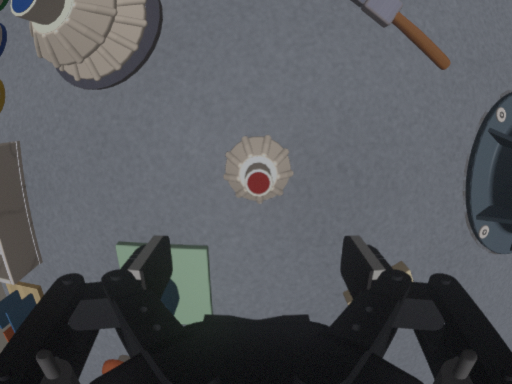

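The middle tier seated (neck top about 171.5, same xy as the wide tier). The red dot at (258,183) is centred. Gripping the small tier.

```bash
python3 -m jog '[[[-0.03,0.06,0.5,0],[0,0,0.8,0],[0,0,0.9,0],[0,0,0.9,0],[0,0,0.9,0],[0,0,0.9,0],[0,0,0.7,0],[0,0,0.5,0],[0,0,0.3,0],[0,0,0.18,0],[0,0,0,0],[0,0,0,0]]]'; python3 -m jog '[[[0,0,0,0],[0,0,0,0],[0,0,0,0],[0,0,0,0],[0,0,0,0],[0,0,0,0],[0,0,0,0],[0,0,0,0],[0,0,0,0],[0,0,0,0],[0,0,0,0],[0,0,0,0]]]' 1; python3 st.py
```

```text
time: 37.07
tcp_pos: [444.2, 0.9, 69.6]
tcp_rot: [2.221, -2.22, -0.002]
force: [0.3, 1.0, -0.5]
gripper_width: 85.4
time: 38.07
tcp_pos: [444.0, 1.1, 69.6]
tcp_rot: [2.221, -2.219, -0.002]
force: [-2.2, -0.6, 8.1]
gripper_width: 26.4
38.07 q [ 0.002  0.229 -0.513  0.83  -0.    -1.569] tcp [444.    1.1  69.6] w 26.418377795672424 F [-2.2 -0.6  8.1]
zaxis [-1.9e-03 -1.0e-04 -1.0e+00] yaw -89.95
```

```bash
python3 -m jog '[[[0,0,-0.4,0],[0,0,-0.8,0],[0,0,-1,0],[0,0,-1,0],[0,0,-1,0],[0,0,-1,0],[0,0,-1,0],[0,0,-0.8,0],[0,0,-0.4,0],[0,0,-0.2,0],[0,0,0,0]]]'; python3 -m jog '[[[0.4,-0.4,0,0],[0.9,-0.9,0,0],[0.9,-1,0,0],[1,-1,0,0],[1,-1,0,0],[1,-1,0,0],[0.9,-0.9,0,0],[0.5,-0.6,0,0],[0.3,-0.3,0,0],[0.1,-0.15,0,0],[0,0,0,0],[0,0,0,0]]]'; python3 st.py
```

```text
time: 38.98
tcp_pos: [444.5, 1.1, 259.3]
tcp_rot: [2.221, -2.219, -0.002]
force: [-0.4, -0.2, -2.0]
gripper_width: 26.5
time: 39.98
tcp_pos: [625.3, -173.6, 257.7]
tcp_rot: [2.221, -2.219, -0.005]
force: [-0.4, 0.4, -2.1]
gripper_width: 26.3
39.98 q [-2.710e-01  5.480e-01  4.550e-01  1.482e+00 -1.000e-03 -1.842e+00] tcp [ 625.3 -173.6  257.7] w 26.284932513547794 F [-0.4  0.4 -2.1]
zaxis [-4.e-03  4.e-04 -1.e+00] yaw -89.95
```

```bash
python3 -m jog '[[[0,0,0.3,0],[0,0,0.5,0],[0,0,0.4,0],[0,0,0.3,0],[0,0,0.14,0],[0,0,0,0],[0,0,0,0]]]';python3 -m jog '[[[0,0,0.04,0],[0,0,0.04,0],[0,0,0,0],[0,0,0,0]]]'
```

```text
time: 40.57
tcp_pos: [625.5, -173.6, 218.1]
tcp_rot: [2.221, -2.219, -0.002]
force: [0.2, 0.9, -1.2]
gripper_width: 26.3
time: 40.9
tcp_pos: [625.6, -173.8, 215.9]
tcp_rot: [2.221, -2.219, -0.003]
force: [0.0, -0.5, -2.7]
gripper_width: 26.5
```

```bash
python3 -m jog '[[[0,0,0.04,0],[0,0,0.04,0],[0,0,0.03,0],[0,0,0,0],[0,0,0,0]]]';python3 -m jog '[[[0,0,0.02,0],[0,0,0.02,0],[0,0,0,0],[0,0,0,0]]]'
```

```text
time: 41.32
tcp_pos: [625.5, -173.8, 212.8]
tcp_rot: [2.221, -2.219, -0.003]
force: [0.6, -0.7, -2.7]
gripper_width: 26.4
time: 41.65
tcp_pos: [625.6, -173.8, 211.9]
tcp_rot: [2.221, -2.219, -0.003]
force: [-0.5, -0.7, -1.4]
gripper_width: 26.6
```

```bash
python3 -m jog '[[[0,0,0.02,0],[0,0,0.01,0],[0,0,0,0],[0,0,0,0]]]'
```

```text
time: 41.98
tcp_pos: [625.7, -173.8, 211.6]
tcp_rot: [2.221, -2.219, -0.002]
force: [-1.7, 0.7, 6.2]
gripper_width: 26.7
```

Firm contact at the predicted 211.6 mm. Releasing, withdrawing and checking.

```bash
python3 -m jog '[[[0,0,0,0],[0,0,0,0],[0,0,0,0],[0,0,0,0],[0,0,0,0],[0,0,0,0],[0,0,0,0],[0,0,0,0]]]' -1; python3 -m jog '[[[0,0,-0.3,0],[0,0,-0.5,0],[0,0,-0.6,0],[0,0,-0.6,0],[0,0,-0.3,0],[0,0,0,0]]]'|head -2; python3 -m jog '[[[0,0.4,0,0],[0,0.8,0,0],[0,1,0,0],[0,1,0,0],[0,1,0,0],[0,1,0,0],[0,1,0,0],[0,0.6,0,0],[0,0.3,0,0],[0,0,0,0],[0,0,0,0]]]'
python3 neck.py 625 -175 216
python3 - <<'E'
from meas import *
T=arm.camera("top");S=arm.camera("scene");save("s9",S["img"]);t=cloud(T);s=cloud(S)
T0=cloud(dict(np.load("top0.npz")));S0=cloud(dict(np.load("scene0.npz")))
for n,c,z0,z1 in(("vase",(577,165),98,110),("rabbit",(441,-344),40,120),("mush",(675,344),40,80),("bowl",(693,-367),35,60)):
    for nm,w,w0 in(("top",t,T0),("scene",s,S0)):
        a=slab(w,c,60,z0,z1);b=slab(w0,c,60,z0,z1);print(n,nm,a.mean(0).round(1) if len(a) else None,b.mean(0).round(1) if len(b) else None)
E
```

```text
time: 42.65
tcp_pos: [625.6, -173.8, 211.2]
tcp_rot: [2.221, -2.219, -0.003]
force: [0.6, -0.7, -0.2]
gripper_width: 85.3
time: 43.15
tcp_pos: [626.4, -174.0, 270.8]
time: 44.07
tcp_pos: [448.6, -174.0, 269.1]
tcp_rot: [2.221, -2.219, -0.002]
force: [0.2, -0.5, 0.1]
gripper_width: 85.0
top 99 [ 626.3 -172.5  217.4] [ 625.3 -172.7  217.4]
scene 59 [ 627.3 -175.3  214.5] [ 627.8 -173.5  213.7]
vase top [577.  166.2 105.4] None
vase scene [578.1 165.4 102. ] None
rabbit top None [ 440.7 -337.9   68.2]
rabbit scene [ 447.6 -337.8   65.7] [ 448.  -338.3   65.8]
mush top [680.  347.9  55.4] [679.6 347.7  55.2]
mush scene [690.2 352.6  52.3] [690.2 352.7  52.2]
bowl top None [ 695.7 -363.3   46.7]
bowl scene [ 686.7 -360.7   43.3] [ 687.  -360.5   43.3]
```

View pics/s9.png

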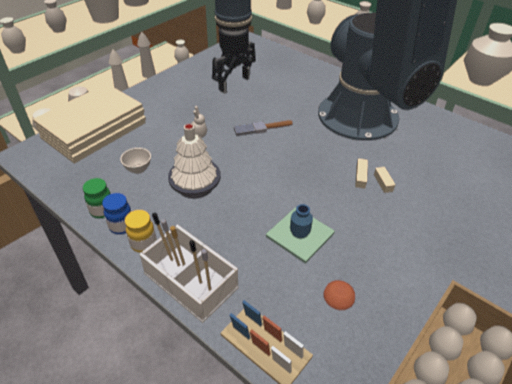

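The picture shows the tree upright on the wheel (194,165) and the vase on the board (302,220), with the bystanders unmoved and the gripper clear. Handing in.

```bash
python3 -c "
from plant import arm
print(arm.close_job())"
```

```text
the job is handed in; nothing more can be done
None
```

I moved the vase to the middle of the green board and built the fir tree on the wheel, wide, middle and small tiers in order. I handed the job in at about 44 s on the robot's clock. No verdict is given on hand-in; these are my last checks:

- **Vase:** it stands at about (577, 165) mm. The board centre is about (575.5, 166), and the height is right.
- **Tree:** all three neck tops lie within about 3 mm of each other near (626, -174). The wheel centre is about (624.5, -175). The neck tops are at about 127, 171 and 216 mm, against 128, 172 and 216 expected. The last picture shows the tree upright and the gripper clear.
- **Rabbit, mushroom and bowl:** the scene camera finds each within 0.6 mm of where it started. In the last top image the rabbit and bowl gave no reading, probably because the arm hid them, so only the scene camera confirms those two.

**Problem on the way:** while I carried the vase, joint 6 reached the end of its range and tilted the tool by 0.063 rad. I straightened it at the opposite limit before setting anything down. It cost about 8 s.

**Disagreement:** the two cameras differ by about 3 mm in height throughout, which is close to their stated calibration error.

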